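Fit the clamp key and swing the clamp shut

TASK

The clamp key is leaning in its stand. Take it out, lay it flat on the bench with its handle up and let go of it, then take it again by the handle, line its notch up with the rib on the fixture's spindle and push it down until it sits fully home. Only then turn it counter-clockwise (seen from above) until the swing clamp is up against its stop over the brass blank; leave the key seated and let go, and leave the other things on the bench where they are.

Things in the scene. Friction and masses are not known exactly. Their poses are not given: they have to be found in the camera images.
- clamp_key: Loose aluminium key, 0.25 kg: plate 120 (own x) x 60 (own y) x 18 mm, a 28 mm round hole through its middle. One notch, 10 mm wide, opens the hole towards own -y to 20.5 mm from its axis; a dark line on the upper face marks that side. Origin: on the hole's axis at the plate's underside; own z points out on the handle side. Starts leaning in the stand, own x pointing 60 deg below level.
- handle (a point): Middle of the key's dark steel bar handle, 47 mm above the plate's underside over the hole; it turns with the key. The bar is 80 long (own x), 12 wide (own y), 14 mm high, on two 12 mm posts at own x = +-34 mm. In the stand it faces away from the robot and slightly up.
- stand: Fixed stand: wooden foot 130 (own x) x 80 (own y) x 10 mm, a sloping steel rest 30 mm wide on its own -x side (towards the robot), a ledge and two low cheeks that hide the key's lowest 25 mm. The key's upper end leans towards own -x; its origin is at own (-0.026, 0, 0.074) m, and higher up its two side faces, 60 mm apart, are free to grip. Origin: centre of the foot's underside.
- fixture: Fixed clamping fixture: dark steel base 150 (own x) x 110 (own y) x 18 mm, a brass blank in a nest at own x = +47 mm and an upright spindle on the axis at own x = -25 mm, y = 0. Origin: centre of the base's underside on the bench.
- seat (a point): Spindle axis at the flat shoulder (52 mm wide, 38 mm above the bench) where the key's underside must rest; turns with the spindle. A 26 mm round post rises 26 mm from it, its top 5 mm tapered to 19 mm. The key goes down only with its own x, y, z parallel to this point's x, y, z (notch over rib, 5 deg play); otherwise it stops on the rib, 15 mm or more too high. Own z is up.
- rib_top (a point): Top of the rib on the post's own -y side that the key's notch must fit over, 18 mm above the shoulder, 14.5 mm from the axis. The rib is 8 mm wide (own x), reaches 19 mm from the axis and is 15 mm high, with a nib 4 mm wide on top for the last 3 mm.
- spindle (a joint): Turn of the spindle in rad, positive counter-clockwise from above, 0 to 1.25. 1.25 is the hard stop: the swing clamp arm (74 mm long, just below the shoulder) then points along the fixture's own +x over the brass blank. Starts between 0 and 0.3, has slight friction (0.1 N m) and stays where it is left.
- flux_jar: Bystander: small brown jar with a stick in it, 45x59x48 mm; origin at the centre of its underside.
- tin_blue: Bystander: round blue tin, 89 mm diameter, 37 mm high; origin at the centre of its underside.
- round_stake: Bystander: dark steel disc, 64 mm diameter, 17 mm high; origin at the centre of its underside.

How it is judged (in metres and radians):
On the way, in this order (a step that is already met when the one before it is completed fails the run):
1. the key lies flat on the bench, handle up, and is let go of (height (world z) of clamp_key below 0.008 m and angle between clamp_key's own z axis and vertical below 0.08 rad and contact force between the fingers and clamp_key below 0.1 N), for 0.2 s.
2. the key is fully home on the spindle before the clamp has been swung (z of clamp_key in the frame of seat below 0.003 m and horizontal distance between clamp_key and seat below 0.004 m and angle between clamp_key's own z axis and vertical below 0.08 rad and value of joint spindle below 0.7 rad), for 0.1 s.
At the end, for the whole second after the job is handed in: The key rests on the spindle's shoulder (underside within 3 mm of it, within 4 mm of the axis, level within 0.08 rad, lined up within 0.15 rad), the spindle is turned beyond 1.15 rad of its 1.25 rad, and the key is at rest and released (z of clamp_key in the frame of seat below 0.003 m and horizontal distance between clamp_key and seat below 0.004 m and angle between clamp_key's own z axis and vertical below 0.08 rad and angle between the x axis of clamp_key and the x axis of seat, either way round below 0.15 rad and value of joint spindle above 1.15 rad and linear speed of clamp_key below 0.02 m/s); the robot touches nothing.
It fails at once if another thing on the bench is shoved more than 30 mm (distance of any of flux_jar, tin_blue, round_stake from where it was at the start of the episode above 0.03 m).
It also fails if it takes over 72 s, if anything falls off the work surface, if the arm or the gripper's body presses on something with over 40 N, if the wrist force passes 120 N, or if a joint passes its speed limit or range.

ROBOT

A 6-joint arm with a two-finger parallel gripper is mounted at the origin on a cart in front of the work surface, level with it; the furniture and walls round the work are solid. World frame = base frame: x ahead of the robot, y to its left, z up, the work surface at z = 0. Lengths are in mm, angles in rad, forces in N, time in s.
With the tool pointing down it reaches from about 275 to 1000 mm from the base axis. Payload 8.4 kg.
Tool frame: the origin (TCP) lies midway between the tips of the shut fingers; the grasp point (between the pads) lies 19 mm behind it; z points along the fingers, y is the direction in which the jaws open and shut (so a half turn about z gives the same grasp; the last joint's range is limited). The gripper opens to 85 mm and grips with 20 to 120 N. Pads are 22 mm wide; open, the fingers measure 114 mm over their backs; the gripper's body (76 mm by 85 mm) begins 54 mm behind the grasp point. The pads swing forward as they close: fully open they stand 13 mm farther back than shut.
Start: joints at [-1.341, 0.353, 1.633, -0, 1.155, -0.002], TCP at [143.579, -608.287, 231.281] pointing down, gripper open.
Joint ranges: [-2.63, 2.63], [-0.92, 2.1], [0.06, 2.66], [-1.3, 4.44], [0, 2.69], [-3.02, 3.02]. Speed limits (rad/s): [2.22, 2.22, 2.79, 3.14, 3.14, 3.14].

INTERFACE

Orientations are given as [roll, pitch, yaw] about the fixed x, y, z axes, in that order (R = Rz(yaw) Ry(pitch) Rx(roll)).
In Python, from rig import r gives the robot as it stands. The module is installed in compiled form; this text tells all that it offers.
- The arm moves only by the tool drive_tool, never from a script. Its argument "moves" is a list of rows, each a list of 3 entries, a list of its own where there are three numbers: the closure, from 0 (fully open) to 1 (shut), then the shift along the tool's x, y, z in cm, then the turn about the tool's z in degrees. In form: [[claw, [dx, dy, dz], roll], ...]. A call has 1 to 12 rows; each row is the pose to reach, as a shift and turn from the pose measured when the call began, along the tool's axes at that moment; what a row does not reach only later rows make up. A row lasts 1/8 s, in which the tool goes at most 62.5 mm and 10.7 degrees, less where a joint would pass 70% of its speed; a pose out of reach is approached as far as the arm can. A call with a gripper value outside its range is refused whole. The fingers move at their own pace and stop on an object; "grip_force" is the grip in N (left out, the last holds). Time passes only in rows, so rows that repeat a pose let the fingers close. It gives the time, the measured TCP pose, the force and the opening at its end, in the units of the state.
- r.sense(): the state, without advancing time (a new reading comes with each control period).
- r.grab_frame(name): name is "scene" or "top" or "wrist"; returns a dict with "color" (420x560x3 uint8, red, green, blue), "fx", "fy", "cx", "cy" (pixels), "pose" (4x4, takes a point from camera to world coordinates); the wrist camera has in their place "hand_eye" (4x4, takes a point from camera to tool coordinates, whose origin is the TCP and whose axes are the flange's). Camera axes: x right, y up, looking along -z (the intrinsics and any distortion apply to the point x, -y, -z); pixel columns grow to the right and rows downward; lengths in mm; the calibration is good to about 2 mm. The wrist camera is an equidistant fisheye: a pixel r from the principal point sees the ray r / f radians off the axis. A picture is of the moment at which its call begins: read the wrist's pose just before it. There is no depth.
- r.sign_off(): hands the job in, once; it reports no verdict.
Trained networks look in the newest picture that a camera, given by its name, has taken for a name from the list of things; names that differ only in an ending like _2 or _b are one class to them, and where a whole thing is asked for, a point or a joint stands for the part that bears it (a point fixed in the world has none). Each returns a list of dicts, best first, with "score" (0 to 1); they miss things now and then, are a little off and sometimes report something else, mostly with a low value. They report only what shows in the picture. A call takes as long as a camera call.
- r.outline_of(thing, camera): "mask" (420x560 bool, what is visible of it) and "at" ([column, row] in pixels, amid what is visible of it).
- r.spot_point(thing, camera): "at" ([column, row] in pixels: a listed point, or the origin of a listed thing).
The state is a dict: "clock": time; "qpos": joint angles; "qvel": joint speeds; "joint_efforts": joint torques, N m; "eef_pos": TCP position; "tcp_rot": TCP orientation; "contact_force": force on the tool from outside, world axes, zero at the start; "wrist_torque": the same for the moment, N m; "opening": opening from 0.0 (shut) to 1.0 (fully open).
Only numpy, scipy, OpenCV 4.12 (cv2) and the standard library are available. Lean on these libraries where they do the work, as an engineer would, in place of code of your own. Each camera call takes 0.05 s, during which the arm holds its last target.

## Working session

There is one attempt and no reset: what is moved stays moved. The work goes in short steps, Python scripts to look and compute and a tool call to move; the robot and the scene stay as the last step left them, time stands still between calls to the robot, and variables do not carry over. Pictures are saved under pics/ and viewed, and the job is handed in when it is done.

Besides the shell and the picture viewer there is one more tool, called after "Request:" as name([rows], argument=value, ...), one row to a line, values as JSON. drive_tool: Moves the arm, as the interface text tells. Its arguments: {"type":"object","properties":{"moves":{"type":"array"},"grip_force":{"type":"number"}},"required":["moves"]}

```bash
mkdir -p pics; ls; python3 - <<'E'
from rig import r
import cv2,numpy as np
s=r.sense()
for k,v in s.items(): print(k,np.round(v,3) if not isinstance(v,dict) else v)
for c in ("scene","top"):
    f=r.grab_frame(c)
    cv2.imwrite(f"pics/{c}0.png",f["color"][:,:,::-1])
    print(c,f["fx"],f["fy"],f["cx"],f["cy"],np.round(f["pose"],3).tolist(),f.keys())
    for t in ("clamp_key","stand","fixture","seat","rib_top","handle","flux_jar","tin_blue","round_stake"):
        print(t,[(np.round(d["at"],1).tolist(),round(d["score"],2)) for d in r.spot_point(t,c)][:3])
E
```

```text
pics
clock 0.0
qpos [-1.341  0.354  1.634  0.     1.155 -0.002]
qvel [-0.     0.001  0.    -0.001 -0.001 -0.001]
joint_efforts [ 0.0000e+00 -6.0525e+01 -3.4206e+01 -0.0000e+00  9.0000e-03  0.0000e+00]
eef_pos [ 143.482 -607.828  230.562]
tcp_rot [-3.14  -0.     0.232]
contact_force [0.028 0.112 0.466]
wrist_torque [-0.008  0.059 -0.028]
opening 0.999
scene 422.2679983056089 422.2679983056089 280.5430670125691 210.2073263533833 [[0.998, 0.017, -0.054, 479.585], [-0.053, 0.607, -0.793, -612.742], [0.019, 0.795, 0.607, 664.044], [0.0, 0.0, 0.0, 1.0]] dict_keys(['color', 'fx', 'fy', 'cx', 'cy', 'pose'])
clamp_key [([274.6, 184.4], 0.65)]
stand [([287.8, 210.4], 0.66)]
fixture [([299.2, 290.9], 0.58)]
seat [([287.0, 273.4], 0.74)]
rib_top [([285.7, 269.2], 0.56)]
handle [([290.9, 179.7], 0.74), ([283.5, 273.3], 0.7)]
flux_jar [([349.4, 233.3], 0.57)]
tin_blue [([341.8, 193.0], 0.85)]
round_stake [([217.7, 205.9], 0.52)]
top 387.96653492050564 387.96653492050564 277.96007005302926 205.39141826582488 [[-0.006, 0.989, -0.151, 377.251], [-1.0, -0.002, 0.022, 172.084], [0.022, 0.151, 0.988, 970.283], [0.0, 0.0, 0.0, 1.0]] dict_keys(['color', 'fx', 'fy', 'cx', 'cy', 'pose'])
clamp_key [([233.1, 200.8], 0.56)]
stand [([232.4, 194.1], 0.57)]
fixture [([339.9, 193.5], 0.93), ([220.5, 269.3], 0.47)]
seat [([340.0, 201.9], 0.92)]
rib_top [([348.3, 200.1], 0.65)]
handle [([233.5, 181.3], 0.77)]
flux_jar [([269.7, 139.6], 0.73)]
tin_blue [([210.6, 136.7], 0.91)]
round_stake [([220.4, 266.4], 0.69)]
```

View pics/scene0.png

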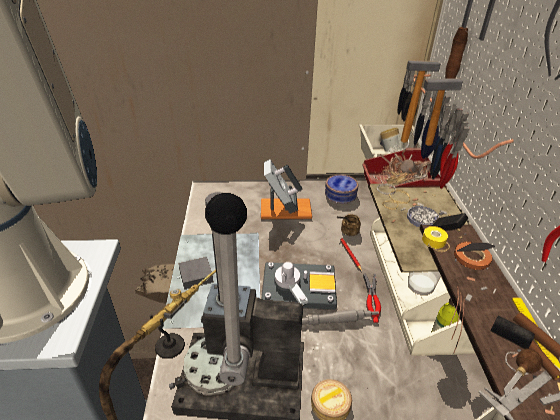

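View pics/top0.png

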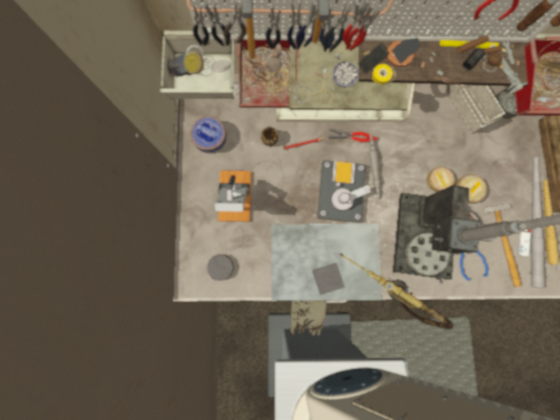

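```bash
cat > h.py <<'E'
from rig import r
import cv2,numpy as np
from scipy.spatial.transform import Rotation as R
def tool():
    s=r.sense(); T=np.eye(4); T[:3,:3]=R.from_euler('xyz',s["tcp_rot"]).as_matrix(); T[:3,3]=s["eef_pos"]; return T
def grab(c,save=None):
    T=tool(); f=r.grab_frame(c)
    f["fish"]="hand_eye" in f
    if f["fish"]: f["pose"]=T@f["hand_eye"]
    f["name"]=c
    if save: cv2.imwrite(f"pics/{save}.png",f["color"][:,:,::-1])
    return f
def ray(f,px):
    u=(px[0]-f["cx"])/f["fx"]; v=(px[1]-f["cy"])/f["fy"]
    if f["fish"]:
        t=np.hypot(u,v); k=np.sin(t)/t if t>1e-9 else 1
        d=np.array([u*k,-v*k,-np.cos(t)])
    else: d=np.array([u,-v,-1.])
    d=f["pose"][:3,:3]@d
    return f["pose"][:3,3],d/np.linalg.norm(d)
def at_z(f,px,z):
    o,d=ray(f,px); return o+d*(z-o[2])/d[2]
def proj(f,P):
    p=np.linalg.inv(f["pose"])@np.r_[P,1]; x,y,z=p[0],-p[1],-p[2]
    if f["fish"]:
        rr=np.hypot(x,y); t=np.arctan2(rr,z); k=t/rr if rr>1e-9 else 1/z
        return np.array([f["cx"]+f["fx"]*x*k,f["cy"]+f["fy"]*y*k])
    return np.array([f["cx"]+f["fx"]*x/z,f["cy"]+f["fy"]*y/z])
def tri(rays):
    A=np.zeros((3,3));b=np.zeros(3)
    for o,d in rays:
        M=np.eye(3)-np.outer(d,d);A+=M;b+=M@o
    X=np.linalg.solve(A,b); return X,[float(np.linalg.norm((np.eye(3)-np.outer(d,d))@(X-o))) for o,d in rays]
E
python3 - <<'E'
from h import *
fs={c:grab(c) for c in ("scene","top")}
fw=grab("wrist","w0")
print(np.round(fw["hand_eye"],3).tolist(),fw["fx"],fw["cx"],fw["cy"])
for t in ("clamp_key","stand","fixture","seat","rib_top","handle","flux_jar","tin_blue","round_stake"):
    rs=[]
    for c,f in fs.items():
        l=r.spot_point(t,c)
        if l: rs.append(ray(f,l[0]["at"]))
    if len(rs)==2: 
        X,e=tri(rs);print(t,np.round(X,1),np.round(e,1))
E
```

```text
[[0.001, 0.945, 0.327, 84.52], [1.0, -0.001, 0.0, -0.803], [0.0, 0.327, -0.945, -143.424], [0.0, 0.0, 0.0, 1.0]] 325.19226210127806 279.34851106735584 214.78630161496008
clamp_key [521.1 264.   72.5] [0.5 0.5]
stand [551.6 265.   -1.3] [5. 5.]
fixture [559.8  -5.6 -14. ] [6.8 6.8]
seat [536.9   0.9  27. ] [4.2 4.2]
rib_top [528.  -17.6  51.9] [0.3 0.3]
handle [565.3 256.2  99.2] [0.7 0.7]
flux_jar [698.5 167.9  -6. ] [3.6 3.6]
tin_blue [705.2 330.5  -3.8] [1.9 1.9]
round_stake [ 471.2  315.8 -271.7] [90.4 90.4]
```

View pics/w0.png

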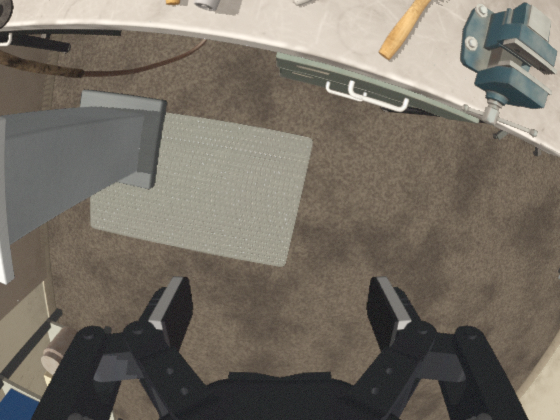

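```bash
python3 - <<'E'
from h import *
f=grab("top");g=grab("scene")
for n,p in dict(base_bl=(394,270),base_tl=(400,195),base_br=(452,278),bench_near=(250,299)).items(): print(n,np.round(at_z(f,p,0)))
# knob: scene (226,212); lever tip in top approx?
for p in [(226,212),(240,300),(245,365)]:
  o,d=ray(g,p)
  for z in (100,200,300,350,400,450):
    P=o+d*(z-o[2])/d[2]; print(p,np.round(P),np.round(proj(f,P)))
im=f["color"][:,:,::-1][110:320,150:560]; cv2.imwrite("pics/topz.png",cv2.resize(im,None,fx=1.95,fy=1.95,interpolation=cv2.INTER_CUBIC))
E
```

```text
base_bl [ 363. -137.    0.]
base_tl [ 552. -162.    0.]
base_br [ 342. -281.    0.]
bench_near [295. 219.   0.]
(226, 212) [410. 122. 100.] [292. 250.]
(226, 212) [422.  -8. 200.] [360. 241.]
(226, 212) [ 435. -139.  300.] [447. 230.]
(226, 212) [ 441. -204.  350.] [500. 224.]
(226, 212) [ 447. -269.  400.] [562. 216.]
(226, 212) [ 453. -334.  450.] [635. 207.]
(240, 300) [ 446. -127.  100.] [402. 233.]
(240, 300) [ 452. -213.  200.] [461. 226.]
(240, 300) [ 458. -299.  300.] [536. 217.]
(240, 300) [ 461. -342.  350.] [583. 211.]
(240, 300) [ 464. -385.  400.] [636. 205.]
(240, 300) [ 467. -428.  450.] [700. 197.]
(245, 365) [ 457. -252.  100.] [456. 228.]
(245, 365) [ 461. -316.  200.] [511. 222.]
(245, 365) [ 465. -380.  300.] [581. 213.]
(245, 365) [ 467. -412.  350.] [624. 208.]
(245, 365) [ 469. -444.  400.] [674. 202.]
(245, 365) [ 471. -476.  450.] [732. 194.]
```

View pics/topz.png

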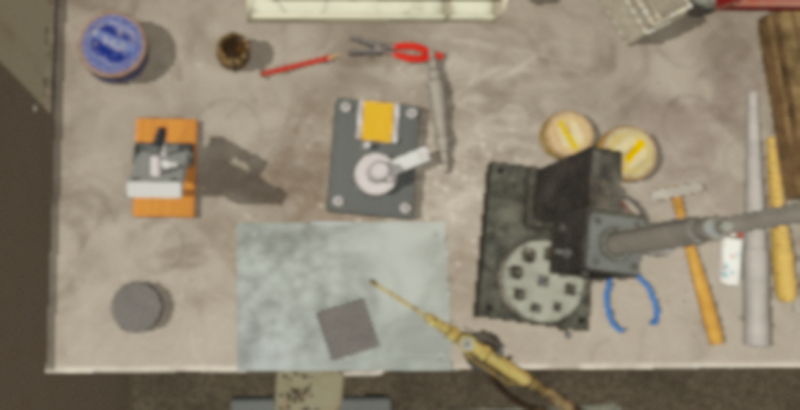

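Request:
drive_tool([
  [0, [0, 0, -6], 0],
  [0, [0, 0, -12], 0],
  [0, [0, 0, -17], 0],
  [0, [29, -55, -17], 0],
  [0, [29, -55, -17], 0],
  [0, [29, -55, -17], 0],
  [0, [29, -55, -17], 0],
  [0, [29, -55, -17], 0],
  [0, [29, -55, -17], 0],
  [0, [29, -55, -17], 0],
  [0, [29, -55, -17], 0],
  [0, [29, -55, -17], 0],
])

```text
clock: 3.65
eef_pos: [283.5, -68.0, 401.7]
tcp_rot: [3.141, -0.002, 0.231]
contact_force: [0.7, -1.0, -0.7]
opening: 1.002
```

```bash
python3 - <<'E'
from h import *
f=grab("wrist","w1")
for t in ("clamp_key","stand","fixture","seat","rib_top","handle","round_stake"):
    l=r.spot_point(t,"wrist"); print(t,[(np.round(d["at"],1).tolist(),round(d["score"],2)) for d in l])
    z=dict(seat=38,rib_top=56,clamp_key=74,handle=99).get(t,0)
    if l: print("   ",np.round(at_z(f,l[0]["at"],z),1))
E
```

```text
clamp_key []
stand []
fixture []
seat []
rib_top []
handle []
round_stake []
```

View pics/w1.png

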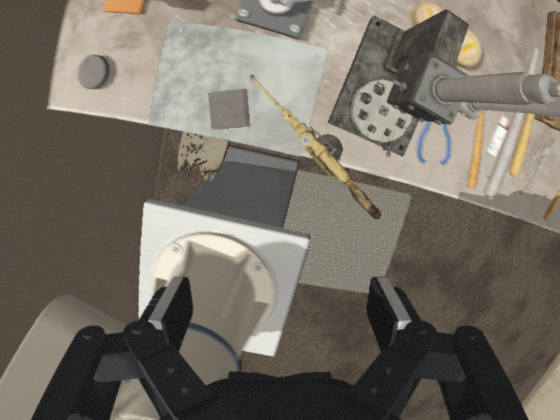

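Request:
drive_tool([
  [0, [33, -12.5, 7], 13],
  [0, [33, -12.5, 7], 13],
  [0, [33, -12.5, 7], 13],
  [0, [33, -12.5, 7], 13],
  [0, [33, -12.5, 7], 13],
  [0, [33, -12.5, 7], 13],
  [0, [33, -12.5, 7], 13],
  [0, [33, -12.5, 7], 13],
])

```text
clock: 5.05
eef_pos: [576.5, 123.1, 330.5]
tcp_rot: [3.141, 0.002, -0.001]
contact_force: [-0.7, -1.2, 0.6]
opening: 1.001
```

```bash
python3 - <<'E'
from h import *
f=grab("wrist","w2")
for t in ("clamp_key","stand","fixture","seat","rib_top","handle","round_stake"):
    l=r.spot_point(t,"wrist"); print(t,[(np.round(d["at"],1).tolist(),round(d["score"],2)) for d in l])
    z=dict(seat=38,rib_top=56,clamp_key=74,handle=99).get(t,0)
    if l: print("   ",np.round(at_z(f,l[0]["at"],z),1))
E
```

```text
clamp_key [([176.8, 207.3], 0.76), ([382.2, 203.8], 0.25)]
    [532.6 260.8  74. ]
stand [([188.7, 178.9], 0.81)]
    [554.4 262.5   0. ]
fixture [([363.7, 174.0], 0.7)]
    [561.8  -4.3   0. ]
seat [([370.1, 195.1], 0.91)]
    [539.2  -5.8  38. ]
rib_top [([382.5, 203.1], 0.77)]
    [532.9 -19.6  56. ]
handle [([167.8, 187.6], 0.74)]
    [566.3 261.7  99. ]
round_stake [([183.3, 282.4], 0.94)]
    [371.3 291.5  -0. ]
```

View pics/w2.png

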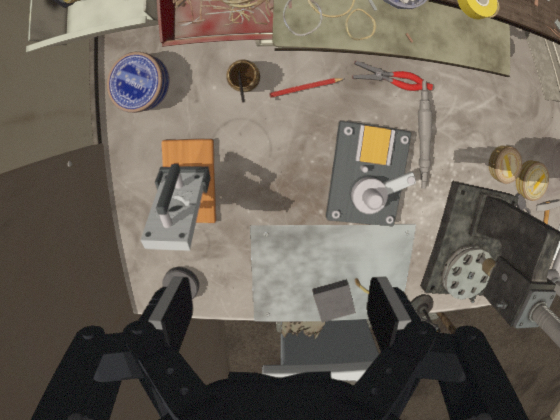

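```bash
python3 - <<'E'
from h import *
f=grab("wrist")
im=f["color"][:,:,::-1]
a=cv2.resize(im[125:265,120:230],None,fx=4,fy=4,interpolation=cv2.INTER_CUBIC); b=cv2.resize(im[110:240,315:425],None,fx=4,fy=4,interpolation=cv2.INTER_CUBIC)
b=cv2.copyMakeBorder(b,0,a.shape[0]-b.shape[0],0,0,cv2.BORDER_CONSTANT)
cv2.imwrite("pics/w2z.png",cv2.resize(np.hstack([a,b]),None,fx=.9,fy=.9))
for n,z in (("stand",10),("fixture",18)):
    m=r.outline_of(n,"wrist")[0]["mask"].astype(np.uint8)
    if n=="stand": m=cv2.inRange(cv2.cvtColor(f["color"],cv2.COLOR_RGB2HSV),(5,140,100),(22,255,255)); m[:, :150]=0; m[:,230:]=0; m[:130]=0; m[230:]=0
    c=max(cv2.findContours(m,0,1)[0],key=cv2.contourArea)[:,0]
    P=np.array([at_z(f,p,z)[:2] for p in c]).astype(np.float32)
    print(n,cv2.minAreaRect(P))
E
```

```text
stand ((552.3572387695312, 260.1318359375), (78.32022857666016, 127.78060150146484), 88.9534683227539)
fixture ((561.9833984375, -16.64319610595703), (133.71290588378906, 151.88111877441406), 83.20433044433594)
```

View pics/w2z.png

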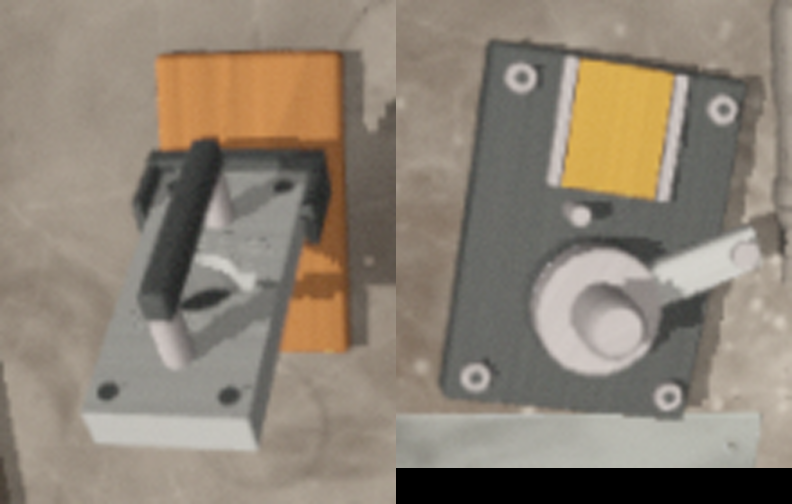

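Request:
drive_tool([
  [0, [-5.3, -13.8, 15], 1],
  [0, [-5.3, -13.8, 15], 1],
  [0, [-5.3, -13.8, 15], 1],
  [0, [-5.3, -13.8, 15], 1],
  [0, [-5.3, -13.8, 15], 1],
  [0, [-5.3, -13.8, 15], 1],
])

```text
clock: 6.35
eef_pos: [524.6, 262.8, 182.9]
tcp_rot: [-3.141, -0.002, -0.016]
contact_force: [0.1, -0.5, -0.7]
opening: 1.003
```

```bash
python3 - <<'E'
from h import *
f=grab("wrist","w3")
for t in ("clamp_key","stand","handle"):
    l=r.spot_point(t,"wrist"); print(t,[(np.round(d["at"],1).tolist(),round(d["score"],2)) for d in l])
    z=dict(seat=38,rib_top=56,clamp_key=74,handle=97.5).get(t,0)
    if l: print("   ",np.round(at_z(f,l[0]["at"],z),1))
E
```

```text
clamp_key [([280.5, 210.7], 0.93)]
    [525.4 262.7  74. ]
stand []
handle [([281.3, 166.2], 0.82)]
    [566.6 261.6  97.5]
```

View pics/w3.png

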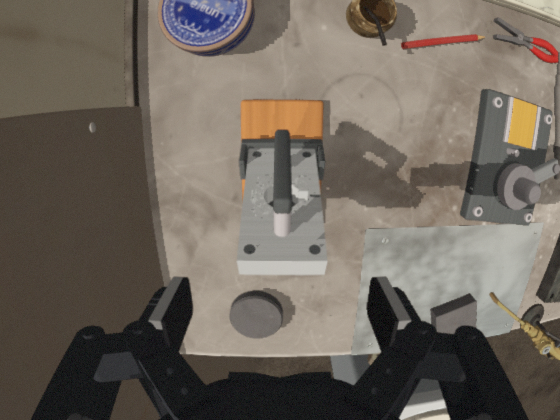

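Request:
drive_tool([
  [0, [-0.1, 0, 5], 0],
  [0, [-0.1, 0, 10.5], 0],
  [0, [-0.1, 0, 10.5], 0],
  [1, [-0.1, 0, 10.5], 0],
  [1, [-0.1, 0, 10.5], 0],
  [1, [-0.1, 0, 10.5], 0],
  [1, [-0.1, 0, 10.5], 0],
], grip_force=60)

```text
clock: 7.42
eef_pos: [525.2, 263.2, 80.4]
tcp_rot: [-3.139, -0.006, -0.017]
contact_force: [-0.6, -3.3, 6.7]
opening: 0.695
```

Request:
drive_tool([
  [1, [-0.8, 0, -4], 0],
  [1, [-1.5, 0, -8], 0],
  [1, [-1.5, 0, -12], 0],
  [1, [-1.5, 0, -12], 0],
  [1, [7.9, 13.3, -12], 0],
  [1, [7.9, 13.3, -12], 0],
  [1, [7.9, 13.3, -12], 0],
  [1, [7.9, 13.3, -12], 0],
  [1, [7.9, 13.3, -6], 0],
  [1, [7.9, 13.3, -6], 0],
])

```text
clock: 8.68
eef_pos: [597.1, 128.6, 136.1]
tcp_rot: [-3.141, 0.004, -0.017]
contact_force: [-1.2, -0.1, -2.5]
opening: 0.692
```

```bash
python3 - <<'E'
from h import *
f=grab("scene"); im=f["color"][:,:,::-1][140:300,200:400]; a=cv2.resize(im,None,fx=3,fy=3,interpolation=cv2.INTER_CUBIC)
cv2.imwrite("pics/s4.png",a)
f=grab("wrist","w4"); print(r.sense()["contact_force"])
E
```

```text
[ 1.30285302 -0.12852328 -2.90870053]
```

View pics/s4.png

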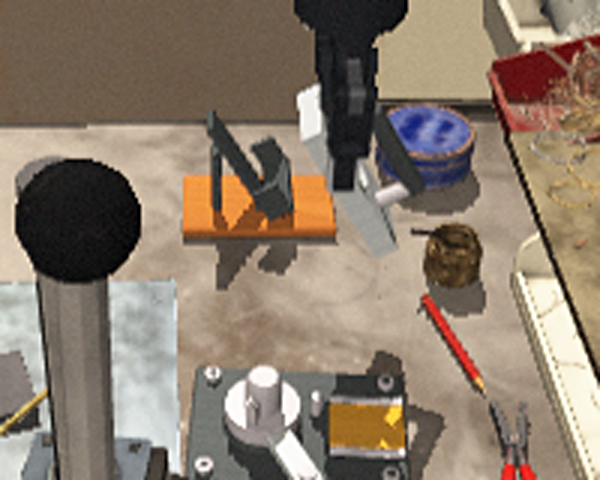

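View pics/w4.png

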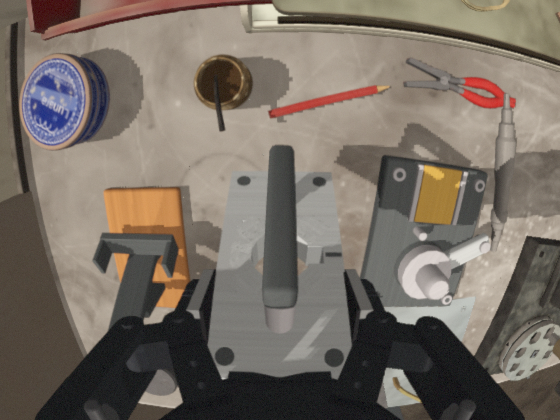

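Request:
drive_tool([
  [1, [0, 0, 4], 0],
  [1, [0, 0, 7], 0],
  [1, [0, 0, 7.8], 0],
  [1, [-0.6, 0, 8.1], 0],
  [1, [-1.3, 0, 8.5], 0],
  [1, [-1.9, 0, 9], 0],
  [1, [-2.5, 0, 9.5], 0],
  [1, [-2.5, 0, 9.5], 0],
], grip_force=30)

```text
clock: 9.78
eef_pos: [576.6, 129.8, 48.8]
tcp_rot: [-3.139, -0.007, -0.016]
contact_force: [-8.8, -3.8, 19.8]
opening: 0.691
```

```bash
python3 - <<'E'
from h import *
f=grab("scene"); im=f["color"][:,:,::-1][140:300,200:400]; a=cv2.resize(im,None,fx=3,fy=3,interpolation=cv2.INTER_CUBIC)
cv2.imwrite("pics/s5.png",a)
print(r.sense()["contact_force"])
E
```

```text
[-8.58023316 -3.517271   20.23344242]
```

View pics/s5.png

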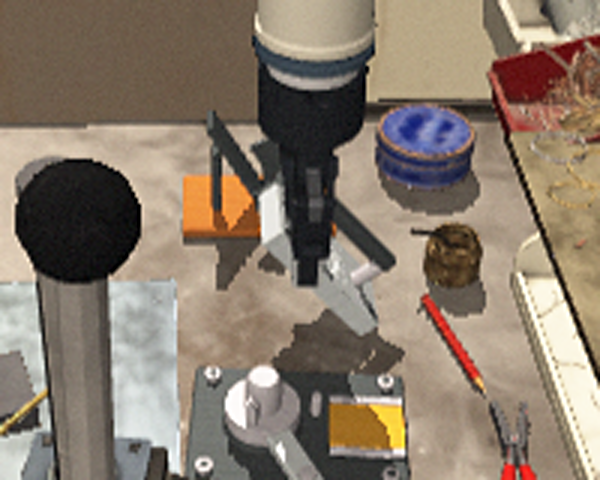

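Request:
drive_tool([
  [1, [-0.8, 0, 0.9], 0],
  [1, [-1.4, 0, 1.9], 0],
  [1, [-2, 0, 2.9], 0],
  [1, [-2.4, 0, 3.6], 0],
  [1, [-2.6, 0, 4.1], 0],
  [1, [-2.6, 0, 4.1], 0],
], grip_force=20)

```text
clock: 10.58
eef_pos: [550.4, 130.5, 8.9]
tcp_rot: [-3.139, -0.007, -0.016]
contact_force: [-3.7, 0.4, 4.7]
opening: 0.693
```

```bash
python3 - <<'E'
from h import *
f=grab("scene"); im=f["color"][:,:,::-1][140:300,200:400]; a=cv2.resize(im,None,fx=3,fy=3,interpolation=cv2.INTER_CUBIC)
cv2.imwrite("pics/s6.png",a)
print(r.sense()["contact_force"])
E
```

```text
[-3.15328013 -0.70482565  3.42185759]
```

View pics/s6.png

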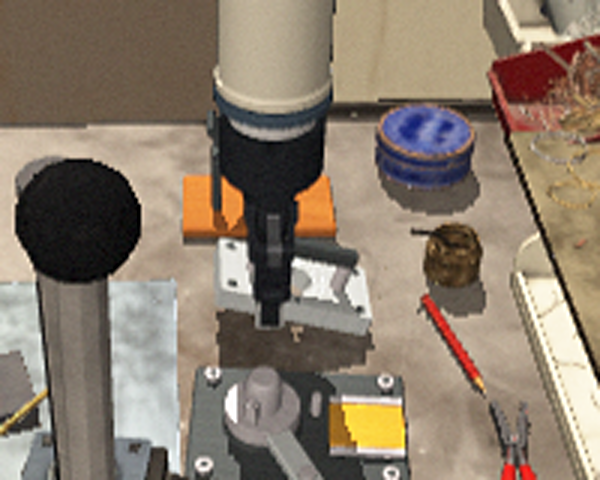

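Request:
drive_tool([
  [1, [0, 0, 0.4], 0],
  [0.3, [0, 0, 0.4], 0],
  [0, [0, 0, 0.2], 0],
  [0, [0, 0, 0], 0],
  [0, [0, 0, -3], 0],
  [0, [0, 0, -8], 0],
  [0, [0, 0, -13], 0],
  [0, [0, 0, -18], 0],
  [0, [0, 0, -18], 0],
])

```text
clock: 11.75
eef_pos: [552.1, 130.7, 193.5]
tcp_rot: [-3.137, -0.015, -0.016]
contact_force: [0.1, 0.5, -0.5]
opening: 1.004
```

```bash
python3 - <<'E'
from h import *
f=grab("wrist","w7")
for t,z in (("clamp_key",0),("handle",47),("seat",38),("rib_top",56),("fixture",0)):
    l=r.spot_point(t,"wrist"); print(t,[(np.round(d["at"],1).tolist(),round(d["score"],2)) for d in l])
    if l: print("   ",np.round(at_z(f,l[0]["at"],z),1))
E
```

```text
clamp_key [([280.4, 174.8], 0.85), ([237.9, 53.3], 0.23)]
    [567.5 131.1   0. ]
handle [([277.2, 185.7], 0.63)]
    [566.6 134.   47. ]
seat [([412.8, 208.5], 0.96)]
    [540.4  -3.8  38. ]
rib_top [([432.5, 220.1], 0.58)]
    [533.8 -19.3  56. ]
fixture [([404.3, 180.7], 0.78)]
    [561.   -6.8   0. ]
```

View pics/w7.png

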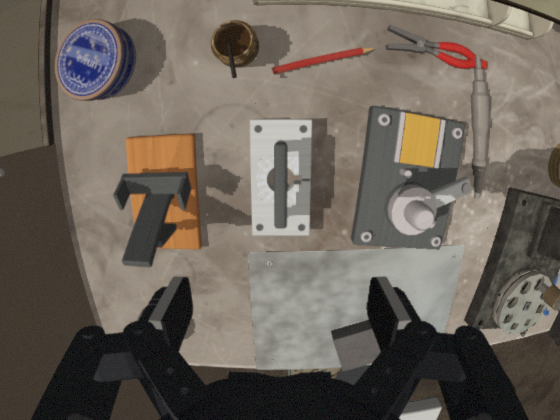

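Request:
drive_tool([
  [0, [-9.6, 13.5, 0], 0],
  [0, [-9.6, 13.5, 0], 0],
  [0, [-9.6, 13.5, 5], 0],
  [0, [-9.6, 13.5, 6.3], 0],
  [0, [-9.6, 13.5, 6.3], 0],
  [0, [-9.6, 13.5, 6.3], 0],
])

```text
clock: 12.8
eef_pos: [452.0, -2.8, 124.4]
tcp_rot: [-3.14, -0.006, -0.016]
contact_force: [-0.3, 0.7, -0.6]
opening: 1.002
```

```bash
python3 - <<'E'
from h import *
f=grab("wrist","w8")
for t,z in (("clamp_key",0),("seat",38),("rib_top",56),("fixture",0)):
    l=r.spot_point(t,"wrist"); print(t,[(np.round(d["at"],1).tolist(),round(d["score"],2)) for d in l])
    if l: print("   ",np.round(at_z(f,l[0]["at"],z),1))
c=proj(f,[540,-4,50]).astype(int);print(c)
x,y=max(c[0]-60,0),max(c[1]-60,0)
cv2.imwrite("pics/w8z.png",cv2.resize(f["color"][y:y+110,x:x+130,::-1],None,fx=5,fy=5,interpolation=cv2.INTER_CUBIC));print(x,y)
E
```

```text
clamp_key [([125.7, 81.6], 0.79)]
    [568.4 130.    0. ]
seat [([96.3, 81.2], 0.7), ([281.4, 108.9], 0.58)]
    [568.  137.6  38. ]
rib_top [([303.1, 115.3], 0.85)]
    [530.9 -18.3  56. ]
fixture [([282.5, 77.3], 0.66)]
    [561.2  -5.8   0. ]
[280 101]
220 41
```

View pics/w8z.png

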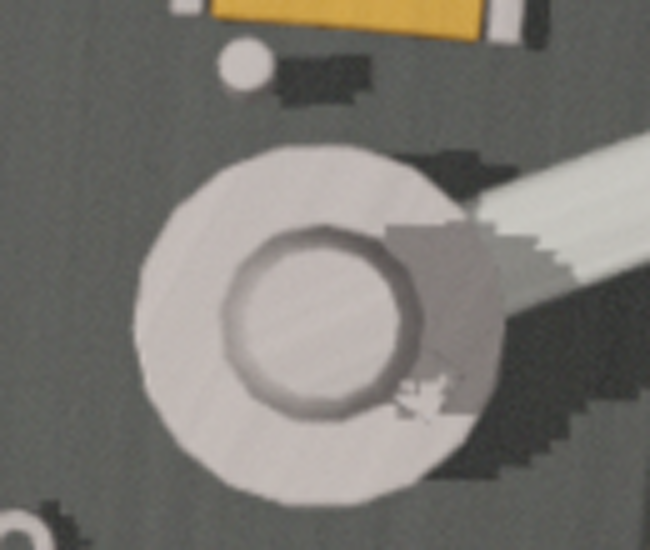

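```bash
python3 - <<'E'
from h import *
f=grab("wrist","w9")
im=f["color"][:,:,::-1]
x,y=262,85
z=cv2.resize(im[y:y+55,x:x+70],None,fx=11,fy=11,interpolation=cv2.INTER_CUBIC)
z=cv2.convertScaleAbs(z,alpha=1.6,beta=-110); cv2.imwrite("pics/w9z.png",z)
g=grab("scene"); p=proj(g,[535,-10,50]).astype(int);print(p)
z=cv2.resize(g["color"][p[1]-30:p[1]+30,p[0]-40:p[0]+40,::-1],None,fx=9,fy=9,interpolation=cv2.INTER_CUBIC); cv2.imwrite("pics/s9z.png",z)
C=at_z(f,(284,105),64);S=at_z(f,(284,106),38);print(C,S)
# predicted rib for candidate yaws in px
for a in range(-45,-10,5):
    th=np.radians(a); d=np.array([np.sin(th),-np.cos(th)])
    print(a,np.round((proj(f,[C[0]+14.5*d[0],C[1]+14.5*d[1],56])-[x,y])*11),np.round((proj(f,[C[0]+19*d[0],C[1]+19*d[1],53])-[x,y])*11))
E
```

```text
[286 270]
[536.91038527  -6.15809141  64.        ] [536.46921219  -6.45619588  38.        ]
-45 [417. 393.] [468. 444.]
-40 [432. 377.] [487. 423.]
-35 [445. 360.] [503. 402.]
-30 [456. 342.] [518. 379.]
-25 [466. 323.] [531. 354.]
-20 [474. 304.] [541. 329.]
-15 [481. 284.] [550. 303.]
```

View pics/w9z.png

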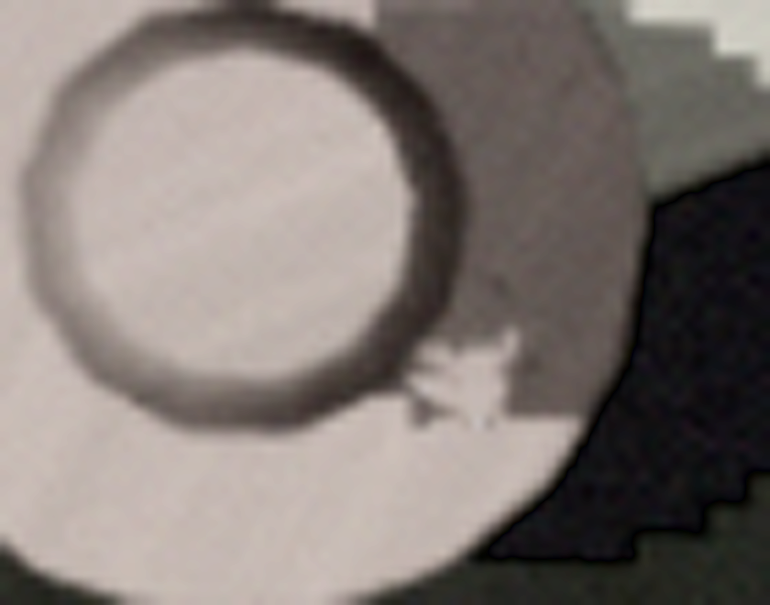

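View pics/s9z.png

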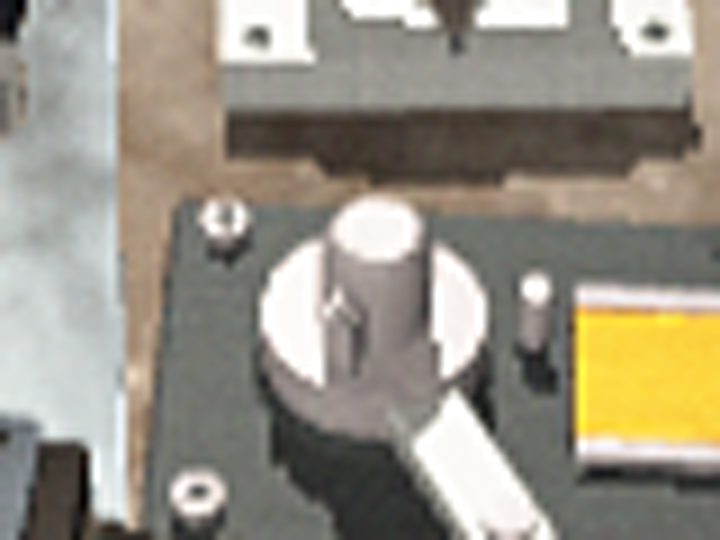

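```bash
python3 - <<'E'
from h import *
f=grab("top");g=grab("scene")
print(tri([ray(f,(342,256)),ray(g,(213,272))]))
print(tri([ray(f,(395,290)),ray(g,(180,293))]))
w=grab("wrist","w10")
E
```

```text
(array([391.72795608,  -1.61056192,  42.48062735]), [5.175668646036689, 5.175668646036741])
(array([ 330.4375301 , -104.79015452,   96.34405068]), [10.279848746235531, 10.279848746235606])
```

View pics/w10.png

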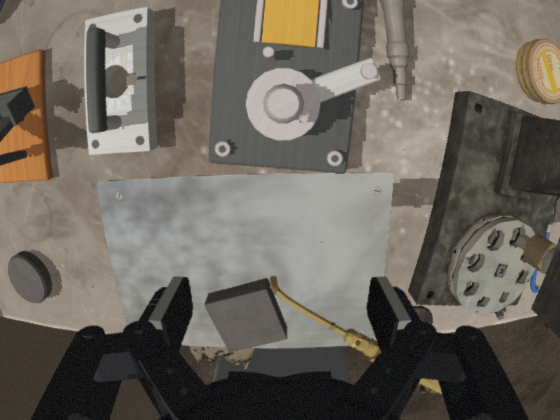

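Request:
drive_tool([
  [0, [-4, 4.2, 0], 0],
  [0, [-4, 4.2, 0.6], 0],
  [0, [-4, 4.2, 0.6], 0],
  [0, [-4, 4.2, 0.6], 0],
])

```text
clock: 13.8
eef_pos: [411.0, -44.3, 117.9]
tcp_rot: [-3.14, -0.006, -0.016]
contact_force: [0.8, -0.5, 0.1]
opening: 1.004
```

```bash
cat > an.py <<'E'
from h import *
import sys
tag=sys.argv[1]
f=grab("wrist",tag)
im=f["color"][:,:,::-1]
l=r.spot_point("rib_top","wrist");print([(d["at"],d["score"]) for d in l][:2], at_z(f,l[0]["at"],56) if l else 0)
l=r.spot_point("seat","wrist");print([(d["at"],d["score"]) for d in l][:2], at_z(f,l[0]["at"],38) if l else 0)
C=np.array([536.9,-6.2])
p=proj(f,[C[0],C[1],50]).astype(int); x,y=p[0]-40,max(p[1]-32,0)
z=cv2.resize(im[y:y+64,x:x+80],None,fx=9,fy=9,interpolation=cv2.INTER_CUBIC)
cv2.imwrite(f"pics/{tag}z.png",z); print(x,y)
c=(np.array([at_z(f,(x,y),64)[:2]]))
E
python3 an.py w11
```

```text
[([236.9, 51.9], 0.68)] [531.51730978 -18.88642329  56.        ]
[([219.6, 49.7], 0.96), ([233.3, 32.5], 0.62)] [537.14427414  -4.74370635  38.        ]
178 14
```

View pics/w11z.png

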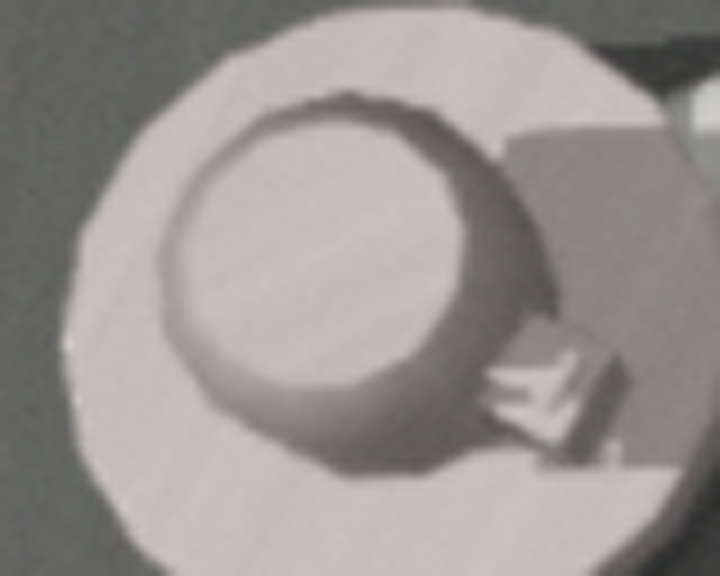

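```bash
cat > ov.py <<'E'
from h import *
import sys
def draw(f,x,y,s,C,a,out):
    im=f["color"][:,:,::-1]
    z=cv2.resize(im[y:y+64,x:x+80],None,fx=s,fy=s,interpolation=cv2.INTER_CUBIC)
    th=np.radians(a); ex=np.array([np.cos(th),np.sin(th)]);ey=np.array([-np.sin(th),np.cos(th)])
    def pt(u,v,h): 
        P=np.r_[C+u*ex+v*ey,h]; return ((proj(f,P)+.5-[x,y])*s).astype(int)
    def poly(L,h,c): cv2.polylines(z,[np.array([pt(u,v,h) for u,v in L])],True,c,1)
    t=np.linspace(0,6.28,40)
    poly([(26*np.cos(q),26*np.sin(q)) for q in t],38,(0,255,0))
    poly([(9.5*np.cos(q),9.5*np.sin(q)) for q in t],64,(0,255,0))
    poly([(-4,-12.5),(4,-12.5),(4,-19),(-4,-19)],53,(0,0,255))
    poly([(-2,-12.5),(2,-12.5),(2,-19),(-2,-19)],56,(255,0,0))
    cv2.imwrite(out,z)
E
python3 - <<'E'
from ov import *
f=grab("wrist"); x,y=178,14
P=[at_z(f,(x+a/9-.5,y+b/9-.5),53) for a,b in ((625,358),(553,458))]
m=(P[0]+P[1])/2; e=P[0]-P[1]; print(np.round(P,1),np.linalg.norm(e),np.degrees(np.arctan2(e[1],e[0])))
C=at_z(f,(x+322/9-.5,y+255/9-.5),64); print(C); d=m-C; print(np.linalg.norm(d[:2]),np.degrees(np.arctan2(d[1],d[0]))+90)
for a in (-30,-35): draw(f,x,y,9,C[:2],a,f"pics/ov{-a}.png")
E
```

```text
[[530.5 -24.8  53. ]
 [523.4 -19.6  53. ]] 8.763229126543635 -36.15396391559328
[537.18291111  -5.53241723  64.        ]
19.556787111352172 -31.67285531775663
```

View pics/ov30.png

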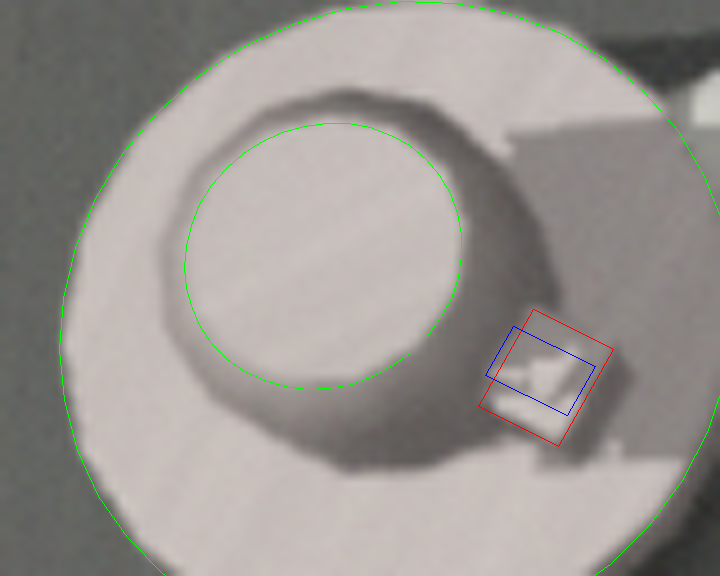

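View pics/ov35.png

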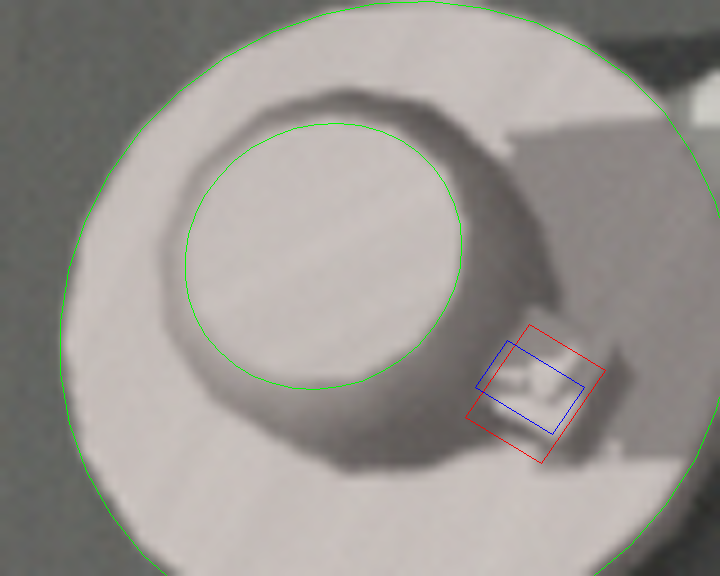

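Request:
drive_tool([
  [0, [15.3, -17.8, -4.5], 0],
  [0, [15.3, -17.8, -4.5], 0],
  [0, [15.3, -17.8, -4.5], 0],
  [0, [15.3, -17.8, -4.5], 0],
  [0, [15.3, -17.8, -4.5], 0],
  [0, [15.3, -17.8, -4.5], 0],
  [0, [15.3, -17.8, -4.5], 0],
])

```text
clock: 14.88
eef_pos: [564.9, 130.3, 163.5]
tcp_rot: [-3.14, -0.004, -0.016]
contact_force: [-0.3, -0.4, -1.5]
opening: 1.0
```

```bash
python3 - <<'E'
from h import *
print(r.sense()["qvel"])
f=grab("wrist","w12")
for t,z in (("clamp_key",0),("handle",47)):
    l=r.spot_point(t,"wrist"); print(t,[(np.round(d["at"],1).tolist(),round(d["score"],2)) for d in l])
    if l: print("   ",np.round(at_z(f,l[0]["at"],z),1))
p=proj(f,[567,131,18]).astype(int);x,y=p[0]-70,p[1]-80;print(x,y)
cv2.imwrite("pics/w12z.png",cv2.resize(f["color"][y:y+150,x:x+140,::-1],None,fx=4,fy=4,interpolation=cv2.INTER_CUBIC))
E
```

```text
[-0.00471072 -0.00178391 -0.00430618  0.00157137 -0.00131404  0.00197714]
clamp_key []
handle [([279.5, 206.7], 0.73)]
    [566.9 131.1  47. ]
209 117
```

View pics/w12z.png

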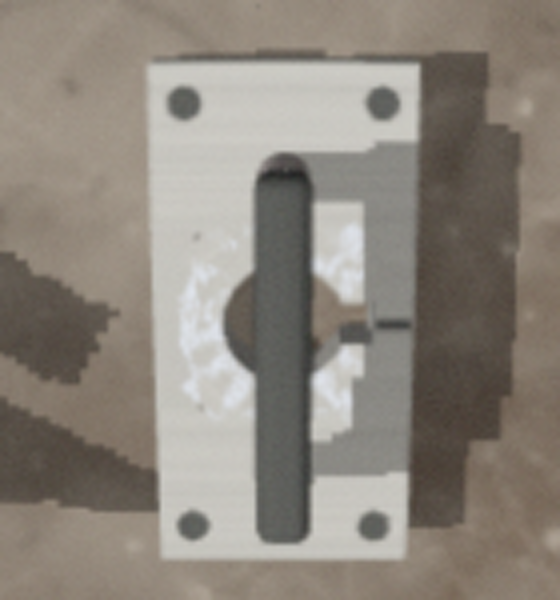

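```bash
python3 - <<'E'
from h import *
f=grab("wrist")
P=np.array([at_z(f,(209+a/4-.5,117+b/4-.5),18) for a,b in ((149,63),(420,63),(407,557),(161,557))]);print(np.round(P,1),P.mean(0))
rc=cv2.minAreaRect(P[:,:2].astype(np.float32));print(rc)
for a,b in ((149+11.5,63),): pass
print(at_z(f,(209+283/4-.5,117+323/4-.5),18))
B=[at_z(f,(209+a/4-.5,117+b/4-.5),54) for a,b in ((283,180),(283,540))];print(B)
E
```

```text
[[628.3 160.4  18. ]
 [627.4 100.3  18. ]
 [507.1 101.8  18. ]
 [508.  162.8  18. ]] [567.69034349 131.28893817  18.        ]
((567.7026977539062, 131.39842224121094), (61.0022087097168, 120.27033233642578), 89.17650604248047)
[567.63076548 131.57314016  18.        ]
[array([607.0675253 , 130.87339614,  54.        ]), array([529.36616344, 132.07727157,  54.        ])]
```

Request:
drive_tool([
  [0, [0.28, -0.1, 6], 0],
  [0, [0.28, -0.1, 12], 0],
  [0, [0.28, -0.1, 13.4], 0],
  [0, [0.28, -0.1, 13.4], 0],
  [1, [0.28, -0.1, 13.4], 0],
  [1, [0.28, -0.1, 13.4], 0],
  [1, [0.28, -0.1, 13.4], 0],
  [1, [0.28, -0.1, 13.4], 0],
  [1, [0.28, -0.1, 13.4], 0],
  [1, [0.28, -0.1, 13.4], 0],
  [1, [0.28, -0.1, 13.4], 0],
], grip_force=80)

```text
clock: 16.45
eef_pos: [569.4, 131.7, 30.4]
tcp_rot: [-3.14, -0.005, -0.016]
contact_force: [-0.7, -0.9, 7.2]
opening: 0.118
```

Request:
drive_tool([
  [1, [0, 0, -4], 0],
  [1, [0, 0, -9], 0],
  [1, [0, 0, -9], 0],
  [1, [-2.9, 13.9, -9], 29.4],
  [1, [-2.9, 13.9, -9], 29.4],
  [1, [-2.9, 13.9, -9], 29.4],
  [1, [-2.9, 13.9, -9], 29.4],
  [1, [-2.9, 13.9, -7.8], 29.4],
  [1, [-2.9, 13.9, -7.8], 29.4],
  [1, [-2.9, 13.9, -7.8], 29.4],
])

```text
clock: 17.7
eef_pos: [537.6, -6.2, 107.5]
tcp_rot: [-3.138, -0.003, -0.528]
contact_force: [-0.3, -0.7, -3.3]
opening: 0.12
```

```bash
python3 - <<'E'
from h import *
s=r.sense(); print(s["eef_pos"],np.degrees(s["tcp_rot"]),s["opening"],s["qpos"])
f=grab("wrist","w13")
g=grab("scene"); p=proj(g,[537,-6,75]).astype(int);print(p)
cv2.imwrite("pics/s13.png",cv2.resize(g["color"][p[1]-50:p[1]+50,p[0]-60:p[0]+60,::-1],None,fx=6,fy=6,interpolation=cv2.INTER_CUBIC))
E
```

```text
[537.58227612  -6.18092742 107.53150459] [-1.79778714e+02 -1.79363868e-01 -3.02336333e+01] 0.12006032433141031 [-0.01545515  0.37196203  1.92821946  0.00246762  0.83679106  2.08136287]
[287 259]
```

View pics/w13.png

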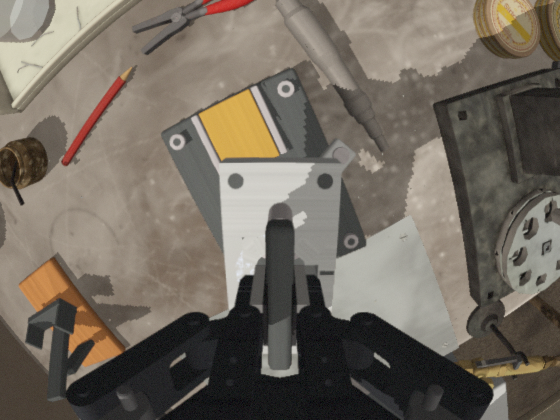

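View pics/s13.png

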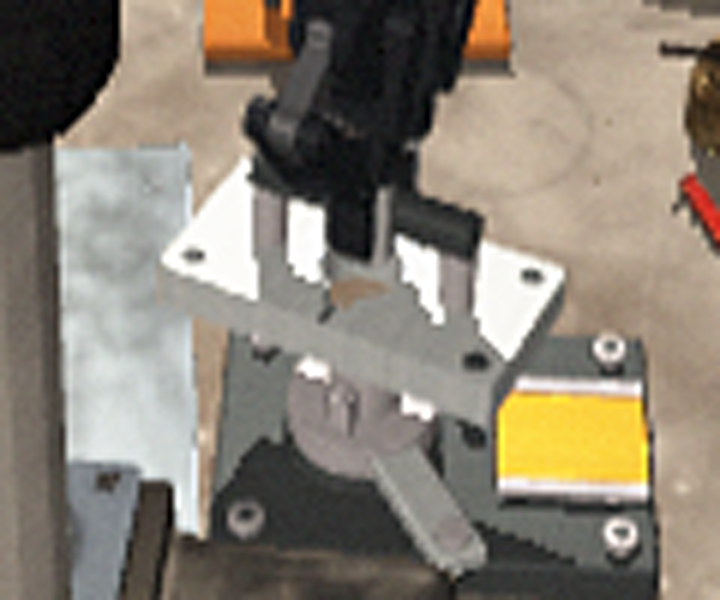

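```bash
python3 - <<'E'
from h import *
f=grab("wrist"); T=tool()
for k in (-3.7,-1.7,.3): print(k,[np.round(proj(f,(T@[k+60,s*30,30.4-18,1])[:3]),1).tolist() for s in (-1,1)],[np.round(proj(f,(T@[k+51,s*21,30.4-18,1])[:3]),1).tolist() for s in (-1,1)])
K=(T@[-1.7,0,30.4,1])[:3]; print(K)
cv2.imwrite("pics/w13z.png",cv2.resize(f["color"][140:300,200:360,::-1],None,fx=4,fy=4,interpolation=cv2.INTER_CUBIC))
E
```

```text
-3.7 [[219.7, 163.9], [342.1, 164.2]] [[238.4, 181.6], [323.4, 181.7]]
-1.7 [[219.6, 159.9], [342.3, 160.2]] [[238.3, 177.6], [323.6, 177.8]]
0.3 [[219.4, 155.9], [342.5, 156.1]] [[238.1, 173.7], [323.7, 173.8]]
[536.60855095  -5.62710189  77.70631398]
```

View pics/w13z.png

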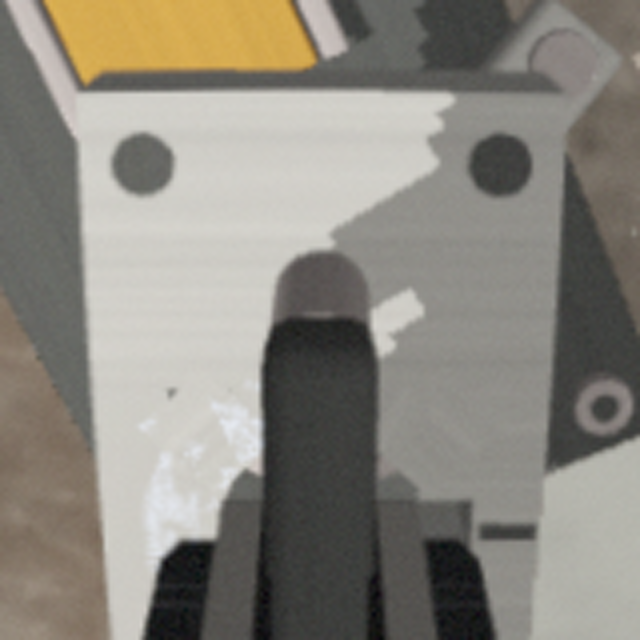

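```bash
python3 - <<'E'
from h import *
f=grab("wrist"); T=tool()
for k in (-3.7,-1.7,.3): print(k,[np.round(proj(f,(T@[k,y,30.4-18,1])[:3]),1).tolist() for y in (21,25,29)], np.round(proj(f,(T@[k+34,0,30.4-40,1])[:3]),1))
for p in (-2,0,2):
  q=np.radians(p)
  for k in (-3,-1.7):
    def P(x,y,z): # key coords pitched about handle pt
        dz=z-47; X=x*np.cos(q)+dz*np.sin(q); Z=-x*np.sin(q)+dz*np.cos(q)
        return np.round(proj(f,(T@[k+X,y,-(Z)+30.4-47,1])[:3]),1).tolist()
    print(p,k,P(60,-30,18),P(60,30,18),P(51,21,18),P(0,25,18))
E
```

```text
-3.7 [[318.9, 272.7], [326.1, 272.6], [333.2, 272.5]] [281.1 230.3]
-1.7 [[319.1, 269.5], [326.3, 269.4], [333.5, 269.3]] [281.1 226.1]
0.3 [[319.3, 266.3], [326.6, 266.2], [333.8, 266.1]] [281.1 221.8]
-2 -3 [218.9, 161.2] [343.1, 161.5] [324.1, 179.2] [326.3, 269.9]
-2 -1.7 [218.8, 158.6] [343.2, 158.8] [324.2, 176.6] [326.4, 267.8]
0 -3 [219.7, 162.5] [342.2, 162.7] [323.5, 180.3] [326.2, 271.5]
0 -1.7 [219.6, 159.8] [342.3, 160.1] [323.6, 177.7] [326.3, 269.4]
2 -3 [220.5, 163.8] [341.4, 164.0] [323.0, 181.5] [326.1, 273.1]
2 -1.7 [220.4, 161.2] [341.5, 161.5] [323.1, 179.0] [326.2, 271.1]
```

Request:
drive_tool([
  [1, [0.15, 0, 0.6], 0],
  [1, [0.15, 0, 1.2], 0],
  [1, [0.15, 0, 1.6], 0],
  [1, [0.15, 0, 1.9], 0],
  [1, [0.15, 0, 1.9], 0],
])

```text
clock: 18.52
eef_pos: [539.1, -7.4, 88.9]
tcp_rot: [-3.137, -0.004, -0.529]
contact_force: [-0.3, -0.5, -4.0]
opening: 0.118
```

Request:
drive_tool([
  [1, [0, 0, 0.2], 0],
  [1, [0, 0, 0.4], 0],
  [1, [0, 0, 0.6], 0],
  [1, [0, 0, 0.6], 0],
])

```text
clock: 19.02
eef_pos: [539.1, -7.4, 82.7]
tcp_rot: [-3.138, -0.004, -0.529]
contact_force: [0.5, 0.1, -2.8]
opening: 0.125
```

```bash
python3 - <<'E'
from h import *
s=r.sense(); print(s["eef_pos"],s["contact_force"],s["wrist_torque"])
g=grab("scene"); p=proj(g,[537,-6,65]).astype(int)
cv2.imwrite("pics/s14.png",cv2.resize(g["color"][p[1]-40:p[1]+40,p[0]-50:p[0]+50,::-1],None,fx=7,fy=7,interpolation=cv2.INTER_CUBIC))
E
```

```text
[539.10203168  -7.38680849  82.73928846] [ 0.49764399  0.09413773 -2.83557184] [-0.00269415 -0.00500472 -0.02450224]
```

View pics/s14.png

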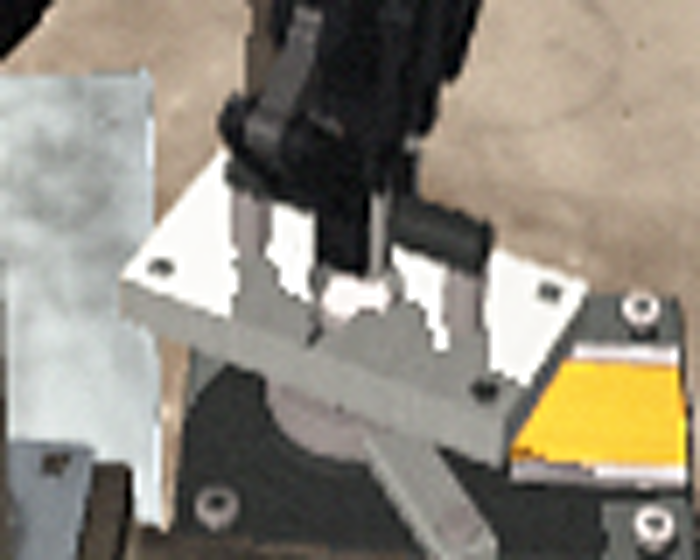

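Request:
drive_tool([
  [1, [0, 0, 0.4], 0],
  [1, [0, 0, 0.8], 0],
  [1, [0, 0, 1.1], 0],
  [1, [0, 0, 1.3], 0],
  [1, [0, 0, 1.5], 0],
  [1, [0, 0, 1.6], 0],
  [1, [0, 0, 1.6], 0],
])

```text
clock: 19.95
eef_pos: [539.2, -7.4, 68.3]
tcp_rot: [-3.138, -0.004, -0.529]
contact_force: [-6.6, -1.2, 18.5]
opening: 0.122
```

Request:
drive_tool([
  [1, [0, -0.02, 0.05], -5],
  [1, [0, -0.04, 0.05], -10],
  [1, [-0.01, -0.06, 0.05], -15],
  [1, [-0.01, -0.08, 0.05], -20],
  [1, [-0.02, -0.1, 0.05], -25],
  [1, [-0.03, -0.12, 0.05], -30],
  [1, [-0.04, -0.14, 0.05], -35],
  [1, [-0.06, -0.15, 0.05], -40],
  [1, [-0.07, -0.17, 0.05], -45],
  [1, [-0.09, -0.18, 0.05], -50],
  [1, [-0.1, -0.2, 0.05], -55],
  [1, [-0.1, -0.2, 0.05], -55],
])

```text
clock: 21.45
eef_pos: [539.0, -5.5, 68.4]
tcp_rot: [3.141, -0.005, 0.433]
contact_force: [-3.1, -2.4, 7.0]
opening: 0.122
```

```bash
python3 - <<'E'
from h import *
s=r.sense(); print(s["eef_pos"],np.degrees(s["tcp_rot"]),s["contact_force"],s["wrist_torque"])
g=grab("scene"); p=proj(g,[537,-6,65]).astype(int)
cv2.imwrite("pics/s15.png",cv2.resize(g["color"][p[1]-40:p[1]+40,p[0]-50:p[0]+50,::-1],None,fx=7,fy=7,interpolation=cv2.INTER_CUBIC))
grab("wrist","w15")
E
```

```text
[539.04563601  -5.50340449  68.41835105] [179.94707404  -0.27608749  24.78676382] [-3.10326095 -2.42496394  6.97826149] [-0.23339542  0.6468574   0.10427351]
```

View pics/s15.png

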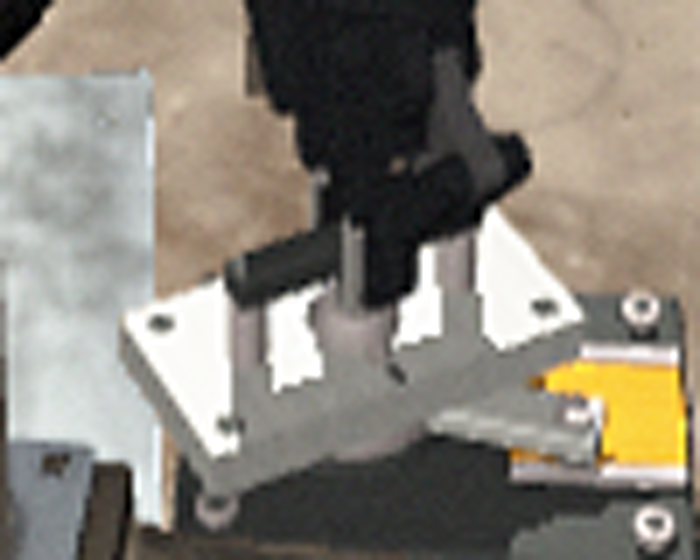

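View pics/w15.png

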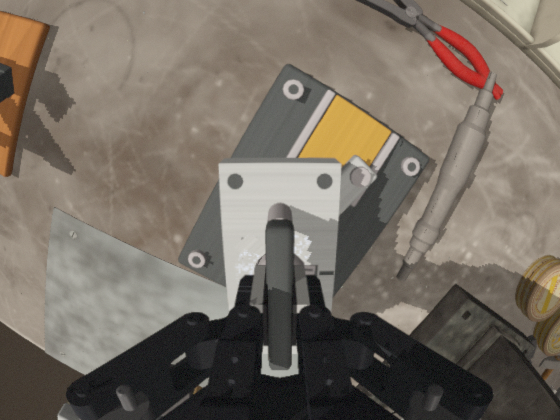

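Request:
drive_tool([
  [1, [0, -0.01, 0.03], -2],
  [1, [0, -0.02, 0.03], -4],
  [1, [-0.01, -0.02, 0.03], -6],
  [1, [-0.01, -0.03, 0.03], -8],
  [1, [-0.01, -0.03, 0.03], -8],
])

```text
clock: 22.18
eef_pos: [538.9, -5.4, 68.4]
tcp_rot: [3.14, -0.005, 0.573]
contact_force: [-1.6, -1.3, 5.7]
opening: 0.121
```

```bash
python3 - <<'E'
from h import *
s=r.sense(); print(s["eef_pos"],np.degrees(s["tcp_rot"]),s["contact_force"],s["wrist_torque"])
E
```

```text
[538.89325354  -5.37373616  68.42226519] [179.89998064  -0.26318274  32.82566697] [-1.63629302 -1.26312439  5.72646505] [-0.16524231  0.60715594  0.02860945]
```

Request:
drive_tool([
  [1, [0, -0.01, 0.02], -2],
  [1, [0, -0.02, 0.02], -4],
  [1, [0, -0.02, 0.02], -4],
])

```text
clock: 22.55
eef_pos: [538.8, -5.3, 68.4]
tcp_rot: [3.139, -0.004, 0.645]
contact_force: [-3.4, -2.1, 6.0]
opening: 0.12
```

```bash
python3 - <<'E'
from h import *
s=r.sense(); print(s["eef_pos"],np.degrees(s["tcp_rot"]),s["contact_force"],s["wrist_torque"])
grab("wrist","w16")
E
```

```text
[538.75894836  -5.26924187  68.42131273] [179.87737515  -0.24844116  36.9523297 ] [-3.36364364 -2.08731321  5.95899444] [-0.160996    0.62464373  0.02772832]
```

View pics/w16.png

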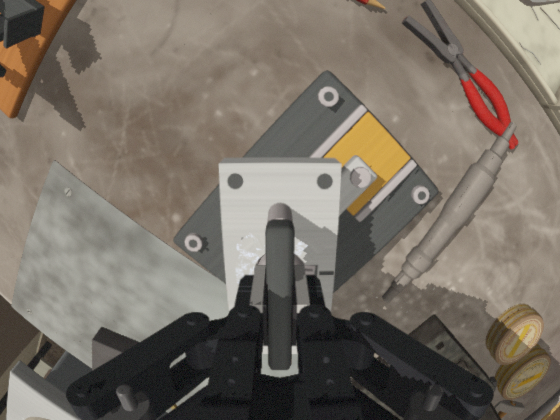

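```bash
python3 - <<'E'
from h import *
f=grab("wrist")
a=at_z(f,(193.5,243),20);b=at_z(f,(328.5,97),20);c=at_z(f,(421.5,195),20)
d=b-a;e=b-c
print(a,b,c,np.degrees(np.arctan2(d[1],d[0])),np.degrees(np.arctan2(e[1],e[0]))-90)
t=at_z(f,(361,177),36); v=t-[537,-5.9,36]; print(t,np.linalg.norm(v),np.degrees(np.arctan2(v[1],v[0])))
E
```

```text
[503.52217513  39.9098926   20.        ] [628.50953736  27.1848697   20.        ] [620.21246043 -59.68313836  20.        ] -5.8132802280247855 -5.455975490636163
[603.42648351 -13.54694234  36.        ] 66.865188540583 -6.566918690503718
```

Request:
drive_tool([
  [1, [0, 0, 0.02], -1.5],
  [1, [0, -0.01, 0.02], -3],
  [1, [0, -0.01, 0.02], -3],
])

```text
clock: 23.02
eef_pos: [538.4, -5.5, 68.4]
tcp_rot: [3.139, -0.004, 0.698]
contact_force: [-4.1, -2.8, 7.2]
opening: 0.123
```

```bash
python3 - <<'E'
from h import *
s=r.sense(); print(s["eef_pos"],np.degrees(s["tcp_rot"]),s["contact_force"],s["wrist_torque"])
E
```

```text
[538.37841203  -5.48115222  68.4224788 ] [179.87546888  -0.20397621  40.00605388] [-4.12259615 -2.76034231  7.20714058] [-0.42600222  0.77513509 -0.4548687 ]
```

Request:
drive_tool([
  [1, [0, 0, 0], 1],
  [1, [0, 0, 0], 1],
  [0.5, [0, 0, -0.05], 1],
  [0, [0, 0, -0.1], 1],
  [0, [0, 0, -0.1], 1],
  [0, [0, 0, -0.1], 1],
  [0, [0, 0, -4], 1],
  [0, [0, 0, -9], 1],
  [0, [0, 0, -14], 1],
  [0, [0, 0, -14], 1],
  [0, [0, 0, -14], 1],
])

```text
clock: 24.4
eef_pos: [537.5, -5.6, 208.1]
tcp_rot: [3.14, -0.003, 0.681]
contact_force: [-0.1, -0.1, 0.6]
opening: 0.997
```

```bash
python3 - <<'E'
from h import *
s=r.sense(); print(s["eef_pos"],s["contact_force"],s["opening"])
f=grab("wrist","w17")
a=[at_z(f,(0,0),0)]
g=grab("scene"); p=proj(g,[537,-6,65]).astype(int)
cv2.imwrite("pics/s17.png",cv2.resize(g["color"][p[1]-40:p[1]+40,p[0]-50:p[0]+50,::-1],None,fx=7,fy=7,interpolation=cv2.INTER_CUBIC))
for c,ff in (("scene",g),("top",grab("top"))):
  for t in ("flux_jar","tin_blue","round_stake"):
    l=r.spot_point(t,c); print(c,t,[np.round(d["at"],1).tolist() for d in l][:1])
E
```

```text
[537.48153569  -5.58579625 208.09104505] [-0.06274034 -0.07970245  0.57554262] 0.996592748178909
scene flux_jar [[349.6, 233.4]]
scene tin_blue [[340.9, 193.6]]
scene round_stake [[216.1, 204.3]]
top flux_jar [[269.4, 140.0]]
top tin_blue [[209.7, 134.5]]
top round_stake [[221.3, 264.9]]
```

View pics/w17.png

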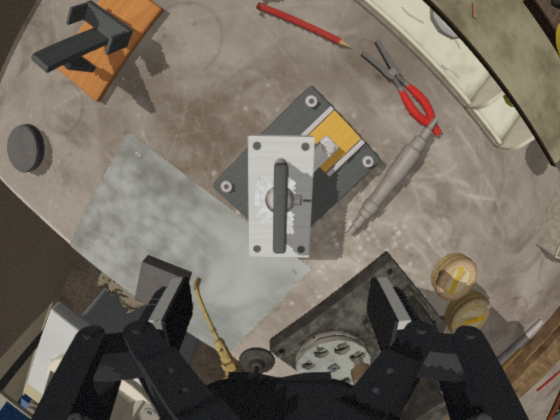

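View pics/s17.png

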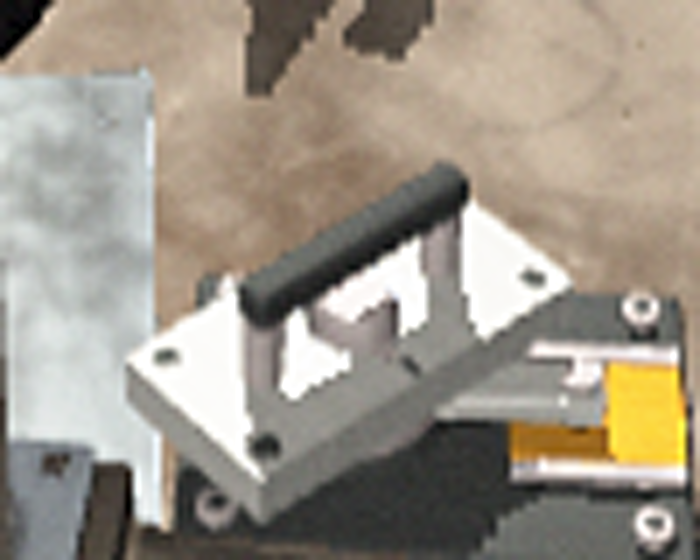

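```bash
python3 - <<'E'
from h import *
f=grab("wrist")
im=f["color"][:,:,::-1]; cv2.imwrite("pics/w18z.png",cv2.resize(im[80:200,240:390],None,fx=5,fy=5,interpolation=cv2.INTER_CUBIC))
E
```

```text
(no output)
```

View pics/w18z.png

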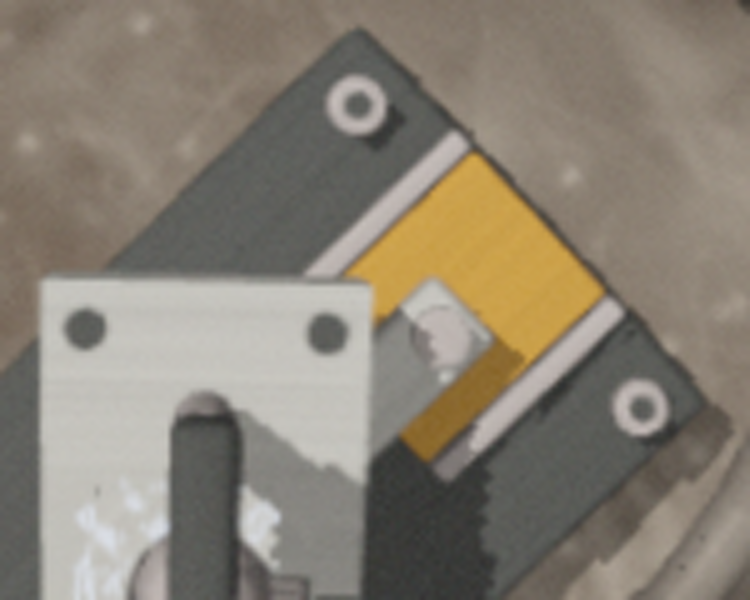

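```bash
python3 - <<'E'
from rig import r
print(r.sign_off())
E
```

```text
the job is handed in; nothing more can be done
None
```

I took the key out of the stand, laid it flat on the bench with its handle up and let go. I then took it again by the handle, seated it on the spindle and turned it counter-clockwise to the stop. The job was handed in at about 24.5 s with the gripper open and clear; sign-off gives no verdict.

- **Seating:** the notch went over the rib with no contact force. The key stopped on the shoulder at an underside height of about 37.9 mm against the nominal 38 mm, with a reaction of roughly 20 N.
- **Turning:** the torque stayed around 0.1 N m or less, then jumped to about 0.45 N m at the end, which I took as the hard stop. The camera put the clamp arm within 1° of the fixture's x axis just before that last push. In the final picture it lies along the blank's rails to within about 2°.
- **Release:** the contact force is near zero. The final pictures show the key level and sitting on the spindle.
- **Bystanders:** the jar, tin and disc moved by no more than about 2 pixels in both fixed cameras, which is within the networks' noise.

**One disagreement:** two measurements of where the key sat along the jaws differed by about 1.5 mm (1.7 mm against 3.3 mm). I used a value in between, and the insertion went in freely. I did not measure the final angle between key and spindle directly. It is limited by the 5° play in the notch, and my estimates put the two about 4–5° apart.

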